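Send the red-capped tin down the cook's chute, cap first

ROBOT

A 6-joint arm with a two-finger parallel gripper is mounted at the origin on the work surface. World frame = base frame: x ahead of the robot, y to its left, z up, the work surface at z = 0. Lengths are in m, angles in rad, forces in N, time in s.
With the tool pointing down it reaches from about 0.25 to 0.775 m from the base axis. Payload 4 kg.
Tool frame: the origin (TCP) lies midway between the tips of the shut fingers; the grasp point (between the pads) lies 19 mm behind it (robot.tcp_to_grasp is the distance from the TCP to the grasp point, in m); z points along the fingers, x is the direction in which the jaws open and shut, and the axes are right-handed (so a half turn about z gives the same grasp; the last joint's range is limited). The gripper opens to 94 mm and grips with 3 to 60 N. Pads are 16 mm wide; open, the fingers measure 119 mm over their backs; the gripper's body (75 mm by 177 mm) begins 78 mm behind the grasp point.
Start: joints at [1.161, 0.087, 1.371, -0, 1.684, -0.103], TCP at [0.166, 0.524, 0.206] pointing down, gripper open.
Joint ranges: [-3.1, 3.1], [-0.76, 2.03], [0.27, 2.55], [-1.08, 4.22], [0.17, 2.65], [-2.57, 2.57]. Speed limits (rad/s): [2.79, 2.79, 3.14, 3.14, 3.14, 3.14].

INTERFACE

Orientations are given as [roll, pitch, yaw] about the fixed x, y, z axes, in that order (R = Rz(yaw) Ry(pitch) Rx(roll)).
In Python, from bench import get_obs, vision, robot gives the robot as it stands.
- The arm moves only by the tool servo_tool, never from a script. Its argument "targets" is text: rows parted by semicolons, each of 7 numbers parted by spaces: the opening, from 0 (shut) to 1 (fully open), then the shift along the tool's x, y, z as a fraction of full scale, then the turn, a rotation vector about the tool's x, y, z as a fraction of full scale. A call has 1 to 12 rows; each row is the pose to reach, as a shift and turn from the pose commanded when the call began, along the tool's axes at that moment, turning the shorter way round; what a row does not reach only later rows make up. Full scale, the value 1, is 0.25 m for a shift and pi rad for a turn. A row lasts 1/12 s, in which the tool goes at most 41.7 mm and 7.16 degrees, less where a joint would pass 70% of its speed; a pose out of reach is approached as far as the arm can. A call with a number of a shift or a turn outside -1 to 1 is refused whole. A call with a gripper value outside its range is refused whole. The fingers move at their own pace and stop on an object; the grip force is fixed at half the most. Time passes only in rows, so rows that repeat a pose let the fingers close. It gives the time, the measured TCP pose, the force and the opening at its end, in the units of the state.
- get_obs(): the state, without advancing time (a new reading comes with each control period).
- vision.snapshot(name): name is "side" or "top" or "wrist"; returns a dict with "image" (384x512x3 uint8, red, green, blue), "mtx" (3x3 intrinsics, pixels), "world_from_camera" (4x4, takes a point from camera to world coordinates); the wrist camera has in their place "T_tool_cam" (4x4, takes a point from camera to tool coordinates, whose origin is the TCP and whose axes are the tool frame's). Camera axes: x right, y down, z forward; pixel columns grow to the right and rows downward; lengths in m; the calibration is good to about 2 mm. A picture is of the moment at which its call begins: read the wrist's pose just before it. There is no depth.
- robot.close_job(): hands the job in, once; it reports no verdict.
The state is a dict: "time": time; "joint_positions": joint angles; "qvel": joint speeds; "joint_torque": joint torques, N m; "tool_pos": TCP position; "ee_rot": TCP orientation; "wrist_force": force on the tool from outside, world axes, zero at the start; "wrist_torque": the same for the moment, N m; "width": finger opening in m.
Only numpy, scipy, OpenCV 4.12 (cv2) and the standard library are available. Lean on these libraries where they do the work, as an engineer would, in place of code of your own. Each camera call takes 0.05 s, during which the arm holds its last target.

TASK

First pull the orange knob of the chute's gate rod to its middle click (green stripe) so that the gate's window lines up with the trough, and let go. Then stand the red-capped tin upright on the loading deck, let go of it, and push it over the lip from behind with the fingers, so that it tips into the trough, slides on by itself through the gate and comes to rest lying cap first against the rubber stop. Do not grip or guide it in the trough, leave the gate at its middle click, and leave the other two tins and the plate where they are.

Things in the scene. Friction and masses are not known exactly. Their poses are not given: they have to be found in the camera images.
- chute: Fixed tin chute of plywood, dark wood and aluminium, 120 (x) by 350 mm (y) without the rod. Origin on the table under its middle. The tin travels along its +y; the gate rod is on its -x side. Flat smooth grey loading deck 116 mm wide, y -190 to -50 mm, top at z 197 mm; then a step down of 35 mm into an open trough that slopes down at 35 degrees for 230 mm to a rubber stop.
- deck_spot (a point): Point on the loading deck's top, on the centre line, 80 mm behind the lip (chute frame x 0, y -130, z 197 mm). Two wooden guides on the deck, 15 mm high, 6 mm thick, stand 60 mm apart from y -80 to -50 mm and flare to about 100 mm apart at y -145 mm; open at the back. Axes as the chute's.
- lip (a point): Centre of the deck's edge (chute frame x 0, y -50, z 197 mm). A standing tin pushed slowly and low past it tips over the step by itself and slides cap first. Slippery trough beyond, 58 mm wide inside; its walls are 70 mm high above the gate (their upper ends rise to 22 mm above the deck, 40 mm past the lip) and 42 mm below it. Axes as the chute's.
- gate_line (a point): Point on the trough floor, centre line, under the gate blade, 116 mm down the slope from its top (chute frame x 0, y 45, z 95 mm). Axes as the chute's.
- outlet_stop (a point): Centre of the rubber stop's face at the low end of the trough, 25 mm off the trough floor (chute frame about x 0, y 153, z 51 mm). Axes as the chute's.
- gate_rod (a joint): Rod travel in m: 0 pushed in (start, to 0.006), growing as it is pulled along the chute's -x. A spring clicks it at 0, 0.035 (middle) and 0.070 (fully out); let go within 10 mm of the middle it snaps there. It takes about 7 N to pull out of a click. The blue blade's 66 mm window lines up with the trough only at the middle; else the blade blocks the tin.
- gate_knob (a point): Grip point in the rod's orange upright round knob (20 mm diameter, 52 mm tall), on its axis, 18 mm below its top, 155 mm above the table; chute frame x = -95 mm minus the travel, y 81 mm. The rod enters it from +x, 8 mm below. A wooden rail 102 mm above the table runs under it with stripes: white, green (middle click), white.
- red_tin: Steel spice tin with a red cap, loose, standing on the table: body 50 mm diameter and 60 mm tall, cap 38 mm diameter and 14 mm tall, 74 mm in all, about 0.13 to 0.25 kg. Origin at the centre of its underside, z up through the cap.
- red_cap (a point): Centre of the top face of the red cap, 74 mm above the tin's underside.
- red_middle (a point): Middle of the red-capped tin, on its axis 37 mm above its underside.
- yellow_tin: Same tin with a yellow cap, loose, bystander. Origin at the centre of its underside.
- green_tin: Same tin with a green cap, loose, bystander. Origin at the centre of its underside.
- plate: White plate, 150 mm diameter, 22 mm high, loose, bystander beside the low end of the chute. Origin at the centre of its underside.
Things that resemble listed ones, but are neither listed nor needed, are in the scene too. What is shaped like the red_tin but blue is not meant.

How it is judged:
By the outcome, as a careful person would: the job done as asked, in the order asked, and still so for the second after the job is handed in, with the robot touching nothing.
It also fails if it takes over 59 s, if anything falls off the work surface, if the arm or the gripper's body presses on something with over 40 N, if the wrist force passes 120 N, or if a joint passes its speed limit or range.

## Working session

There is one attempt and no reset: what is moved stays moved. The work goes in short steps, Python scripts to look and compute and a tool call to move; the robot and the scene stay as the last step left them, time stands still between calls to the robot, and variables do not carry over. Pictures are saved under pics/ and viewed, and the job is handed in when it is done.

Besides the shell and the picture viewer there is one more tool, called in YAML: its name, and indented under it one key for each argument. servo_tool: Moves the arm, as the interface text tells. Its arguments: {"type":"object","properties":{"targets":{"type":"string"}},"required":["targets"]}

```bash
mkdir -p pics; ls; python3 - <<'E'
from bench import get_obs, vision, robot
import cv2
o=get_obs(); print({k:(o[k]) for k in o}); print(robot.tcp_to_grasp)
for n in ["side","top","wrist"]:
    s=vision.snapshot(n); cv2.imwrite(f"pics/{n}0.png",s["image"][:,:,::-1])
    print(n,s["mtx"]); print(s.get("world_from_camera",s.get("T_tool_cam")))
E
```

```text
pics
{'time': 0.0, 'joint_positions': array([ 1.16087940e+00,  8.79652546e-02,  1.37222126e+00,  4.33228682e-05,
        1.68361989e+00, -1.03105531e-01]), 'qvel': array([-6.67815737e-07, -2.73755939e-03,  5.31471942e-05,  9.67571617e-07,
       -9.02967820e-04, -8.72461816e-04]), 'joint_torque': array([-1.28003328e-03, -3.40186429e+01, -3.02425289e+01,  7.18337204e-02,
        3.31286550e-02, -1.73275453e-04]), 'tool_pos': array([0.16588583, 0.52381575, 0.20431533]), 'ee_rot': array([-3.14132198e+00,  2.19756673e-03,  1.26399006e+00]), 'wrist_force': array([-0.04915352,  0.40245233, -0.26372668]), 'wrist_torque': array([ 0.0120885 ,  0.04001312, -0.01635888]), 'width': 0.0940902931603837}
0.0188
side [[351.02592303   0.         249.54045206]
 [  0.         351.02592303 191.21985822]
 [  0.           0.           1.        ]]
[[ 0.71041508 -0.45406021  0.53771716  0.0737084 ]
 [-0.70356682 -0.43926528  0.55860518 -0.46845502]
 [-0.01743991 -0.77516149 -0.63152237  0.68594824]
 [ 0.          0.          0.          1.        ]]
top [[443.13613036   0.         249.65008595]
 [  0.         443.13613036 192.26382119]
 [  0.           0.           1.        ]]
[[-0.02129773 -0.9899069   0.14010971  0.3906729 ]
 [-0.99940509  0.02488227  0.0238818   0.01277756]
 [-0.02712701 -0.13951773 -0.98984793  1.34827062]
 [ 0.          0.          0.          1.        ]]
wrist [[285.75342217   0.         255.78695095]
 [  0.         285.75342217 189.93438882]
 [  0.           0.           1.        ]]
[[ 9.99999911e-01  2.46695114e-04 -3.43017538e-04  1.00766620e-04]
 [-1.43672865e-04  9.62008857e-01  2.73018202e-01 -7.95188663e-02]
 [ 3.97338167e-04 -2.73018129e-01  9.62008806e-01 -1.80270067e-01]
 [ 0.00000000e+00  0.00000000e+00  0.00000000e+00  1.00000000e+00]]
```

View pics/side0.png

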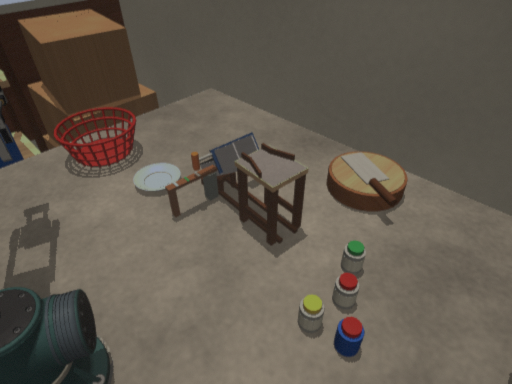

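View pics/top0.png

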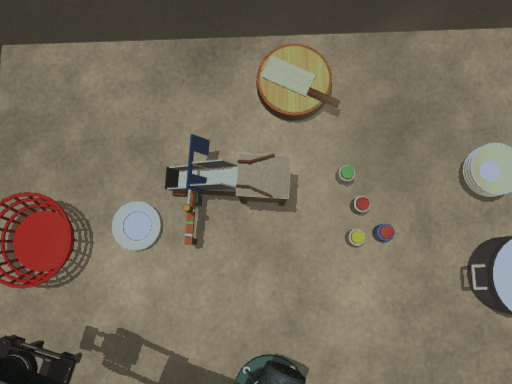

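View pics/wrist0.png

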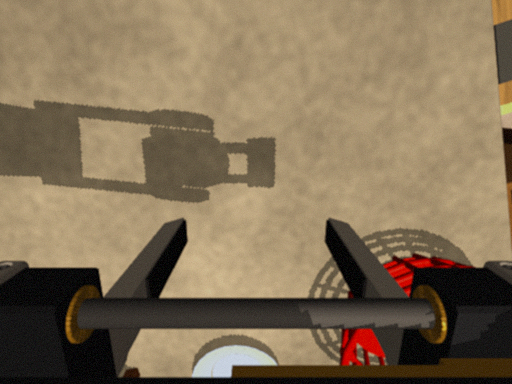

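```bash
python3 - <<'E'
import cv2,numpy as np
a=cv2.imread("pics/side0.png");t=cv2.imread("pics/top0.png")
r=lambda c,k:cv2.resize(c,None,fx=k,fy=k,interpolation=cv2.INTER_CUBIC)
cv2.imwrite("pics/tins.png",np.hstack([r(a[230:360,290:380],4.6),r(t[150:280,320:410],4.6)][:1]+[r(t[150:280,320:410],4.6)])[:598,:800])
cv2.imwrite("pics/ch_top.png",r(t[125:255,155:305],5.2)[:600,:780])
cv2.imwrite("pics/ch_side.png",r(a[125:245,155:315],5)[:600,:800])
E
```

```text
(no output)
```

View pics/tins.png

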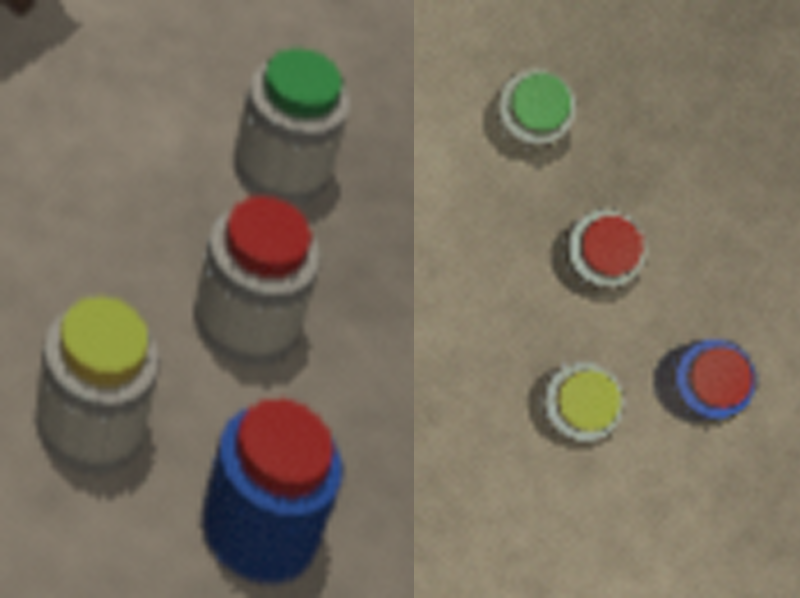

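View pics/ch_top.png

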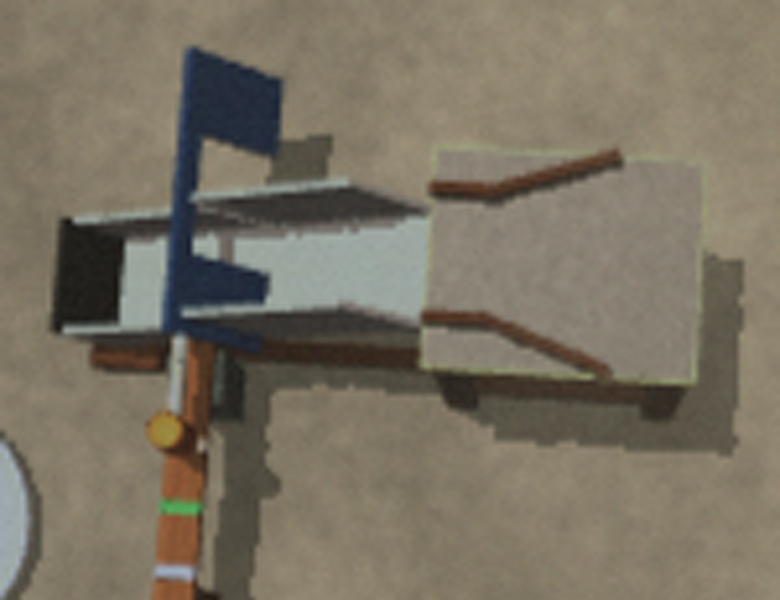

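View pics/ch_side.png

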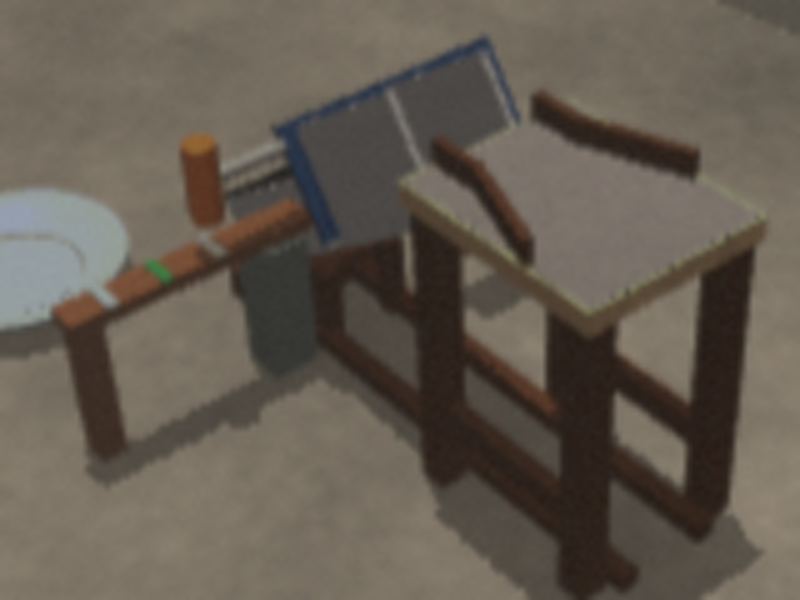

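```bash
cat > h.py <<'E'
import numpy as np,cv2
C={"side":(np.array([[351.02592303,0,249.54045206],[0,351.02592303,191.21985822],[0,0,1]]),
 np.array([[0.71041508,-0.45406021,0.53771716,0.0737084],[-0.70356682,-0.43926528,0.55860518,-0.46845502],[-0.01743991,-0.77516149,-0.63152237,0.68594824]])),
"top":(np.array([[443.13613036,0,249.65008595],[0,443.13613036,192.26382119],[0,0,1]]),
 np.array([[-0.02129773,-0.9899069,0.14010971,0.3906729],[-0.99940509,0.02488227,0.0238818,0.01277756],[-0.02712701,-0.13951773,-0.98984793,1.34827062]]))}
def ray(c,p,K=None,T=None):
    if K is None: K,T=C[c]
    d=T[:3,:3]@np.linalg.inv(K)@[p[0],p[1],1.]; return T[:3,3],d/np.linalg.norm(d)
def tri(rs):
    A=0;b=0
    for o,d in rs:
        P=np.eye(3)-np.outer(d,d);A=A+P;b=b+P@o
    x=np.linalg.solve(A,b);return x,[np.linalg.norm((np.eye(3)-np.outer(d,d))@(x-o)) for o,d in rs]
def pl(c,p,z):
    o,d=ray(c,p);return o+d*(z-o[2])/d[2]
def proj(c,X):
    K,T=C[c];q=K@(T[:3,:3].T@(np.asarray(X)-T[:3,3]));return q[:2]/q[2]
def cents(img,lo,hi,roi=None,mn=15):
    h=cv2.cvtColor(img,cv2.COLOR_BGR2HSV);m=cv2.inRange(h,lo,hi)
    if roi:
        z=np.zeros_like(m);x0,y0,x1,y1=roi;z[y0:y1,x0:x1]=m[y0:y1,x0:x1];m=z
    n,l,s,c=cv2.connectedComponentsWithStats(m)
    return [(c[i].round(2),s[i]) for i in range(1,n) if s[i,4]>=mn]
E
python3 - <<'E'
from h import *
a=cv2.imread("pics/side0.png");t=cv2.imread("pics/top0.png")
for n,im,roi in(("side",a,(290,230,380,360)),("top",t,(330,150,410,280))):
    for c,lo,hi in(("red",(0,150,120),(8,255,255)),("yel",(22,120,110),(34,255,255)),("grn",(45,80,90),(75,255,255))):
        print(n,c,cents(im,lo,hi,roi))
for n,im in(("side",a),("top",t)):
    print(n,"knob",cents(im,(8,150,110),(20,255,255),(155,125,315,255)))
tc=lambda p:(p[0]/5.2+155-.4,p[1]/5.2+125-.4)
sc=lambda p:(p[0]/5+155-.4,p[1]/5+125-.4)
for n,p,q in(("nearlip(-x)",(420,368),(400,182)),("back -x",(695,383),(590,322)),("back +x",(705,160),(765,215)),("lip+x",(435,148),None),
 ("greenstripe",(180,508),(158,271)),("knobtop",(165,431),(199,143))):
    print(n,"z197:",pl("top",tc(p),.197).round(4), q and [np.round(v,4) for v in tri([ray("top",tc(p)),ray("side",sc(q))])])
E
```

```text
side red [(array([348.09, 279.51]), array([340, 273,  17,  14, 186], dtype=int32)), (array([351.96, 325.24]), array([343, 317,  19,  18, 256], dtype=int32))]
side yel [(array([312.41, 302.46]), array([304, 295,  18,  16, 235], dtype=int32))]
side grn [(array([355.72, 246.27]), array([348, 241,  16,  12, 154], dtype=int32))]
top red [(array([362.5 , 202.69]), array([357, 197,  12,  13, 117], dtype=int32)), (array([387.42, 231.92]), array([382, 226,  11,  12,  92], dtype=int32))]
top yel [(array([357.65, 236.58]), array([352, 231,  12,  12, 124], dtype=int32))]
top grn [(array([347.22, 171.87]), array([341, 166,  13,  13, 126], dtype=int32))]
side knob [(array([194.28, 153.67]), array([192, 152,   6,   4,  18], dtype=int32))]
top knob [(array([190.84, 201.21]), array([188, 194,   5,  15,  19], dtype=int32)), (array([189.73, 216.88]), array([187, 213,   7,   8,  41], dtype=int32)), (array([189.02, 228.27]), array([186, 224,   7,   9,  55], dtype=int32)), (array([188.27, 239.98]), array([185, 237,   7,   7,  44], dtype=int32))]
nearlip(-x) z197: [0.5463 0.0782 0.197 ] [array([0.5478, 0.0773, 0.1952]), array([0.0016, 0.0016])]
back -x z197: [ 0.5353 -0.06    0.197 ] [array([ 0.5368, -0.061 ,  0.1901]), array([0.0009, 0.0009])]
back +x z197: [ 0.6496 -0.0689  0.197 ] [array([ 0.6509, -0.0699,  0.195 ]), array([0.0012, 0.0012])]
lip+x z197: [0.6597 0.0686 0.197 ] None
greenstripe z197: [0.4785 0.2    0.197 ] [array([0.4869, 0.2149, 0.1009]), array([0.0013, 0.0013])]
knobtop z197: [0.5175 0.2075 0.197 ] [array([0.522 , 0.2109, 0.1703]), array([0.0019, 0.0019])]
```

```bash
cat >> h.py <<'E'
from scipy.spatial.transform import Rotation as Ro
YAW=-.081
ex=np.array([np.cos(YAW),np.sin(YAW),0]);ey=np.array([-np.sin(YAW),np.cos(YAW),0])
O=np.array([.6071,.1232,0])
ch=lambda x,y,z:O+x*ex+y*ey+np.array([0,0,z])
def mv(target,rpy,pos=None,rot=None):
    from bench import get_obs
    o=get_obs();pos=o["tool_pos"] if pos is None else np.array(pos);rot=o["ee_rot"] if rot is None else rot
    R=Ro.from_euler("xyz",rot);d=R.inv().apply(np.array(target)-pos)/.25
    w=(R.inv()*Ro.from_euler("xyz",rpy)).as_rotvec()/np.pi
    print("d",d.round(4),"w",w.round(4),"rows>=",round(np.linalg.norm(d)/.1667,1),round(np.linalg.norm(w)*180/7.16,1))
def st():
    from bench import get_obs
    o=get_obs();print("t",round(o["time"],2),"pos",o["tool_pos"].round(4),"rot",o["ee_rot"].round(3),"F",o["wrist_force"].round(1),"w",round(o["width"],4),"q",o["joint_positions"].round(2))
E
python3 - <<'E'
from h import *
for n,p,q in(("red",(362.5,202.69),(348.09,279.51)),("yel",(357.65,236.58),(312.41,302.46)),("grn",(347.22,171.87),(355.72,246.27))):
    print(n,[np.round(v,4) for v in tri([ray("top",p),ray("side",q)])],pl("top",p,.073).round(4))
print("knob",ch(-.095,.081,.155),"spot",ch(0,-.13,.197))
mv([.521,.2112,.205],[np.pi,0,1.490]); mv([.521,.2112,.136],[np.pi,0,1.490])
E
```

```text
red [array([ 0.5338, -0.2821,  0.0706]), array([0.0012, 0.0012])] [ 0.5327 -0.2806  0.073 ]
yel [array([ 0.4369, -0.2627,  0.0708]), array([0.0012, 0.0012])] [ 0.436  -0.2614  0.073 ]
grn [array([ 0.6252, -0.243 ,  0.071 ]), array([0.0013, 0.0013])] [ 0.6239 -0.2415  0.073 ]
knob [0.51896531 0.21162101 0.155     ] spot [ 0.59658151 -0.00637377  0.197     ]
d [-7.6360e-01  1.7317e+00 -6.0000e-04] w [-0.0001  0.0005 -0.0719] rows>= 11.4 1.8
d [-0.7631  1.7317  0.2754] w [-0.0001  0.0005 -0.0719] rows>= 11.5 1.8
```

servo_tool:
  targets: "0.6 -0.38 0.87 -0.05 0 0 -0.072; 0.6 -0.38 0.87 -0.05 0 0 -0.072; 0.6 -0.38 0.87 -0.05 0 0 -0.072; 0.6 -0.38 0.87 -0.05 0 0 -0.072; 0.6 -0.38 0.87 -0.05 0 0 -0.072; 0.6 -0.38 0.87 -0.05 0 0 -0.072; 0.6 -0.38 0.87 -0.05 0 0 -0.072"

```text
time: 0.73
tool_pos: [0.3489, 0.3642, 0.218]
ee_rot: [3.139, 0.002, 1.483]
wrist_force: [-0.2, -0.1, -1.4]
width: 0.0567
```

```bash
python3 - <<'E'
from h import *
st();mv([.521,.2112,.21],[np.pi,0,1.490])
E
```

```text
t 0.73 pos [0.3489 0.3642 0.218 ] rot [3.139e+00 2.000e-03 1.483e+00] F [-0.2 -0.1 -1.4] w 0.0567 q [ 0.7  -0.02  1.45 -0.    1.7  -0.79]
d [-0.5489  0.7396  0.0347] w [ 0.0008  0.0006 -0.0023] rows>= 5.5 0.1
```

servo_tool:
  targets: "0.6 -0.54 0.73 0.02 0 0 0; 0.6 -0.54 0.73 0.02 0 0 0; 0.6 -0.54 0.73 0.02 0 0 0; 0.6 -0.54 0.73 0.02 0 0 0; 0.6 -0.54 0.73 0.02 0 0 0; 0.6 -0.54 0.73 0.02 0 0 0; 0.6 -0.54 0.73 0.02 0 0 0; 0.6 -0.54 0.73 0.02 0 0 0; 0.6 -0.54 0.73 0.02 0 0 0"

```text
time: 1.48
tool_pos: [0.515, 0.2198, 0.2127]
ee_rot: [-3.14, -0.0, 1.491]
wrist_force: [-0.0, -0.8, 0.9]
width: 0.0562
```

```bash
python3 - <<'E'
from h import *
from bench import vision,get_obs
st();mv([.5205,.2112,.136],[np.pi,0,1.490])
s=vision.snapshot("wrist");cv2.imwrite("pics/w1.png",s["image"][:,:,::-1])
E
```

```text
t 1.48 pos [0.515  0.2198 0.2127] rot [-3.14  -0.     1.491] F [-0.  -0.8  0.9] w 0.0562 q [ 0.3   0.11  1.33  0.    1.7  -1.19]
d [-0.0325  0.0252  0.3069] w [-0.0004 -0.0002  0.0004] rows>= 1.9 0.0
```

View pics/w1.png

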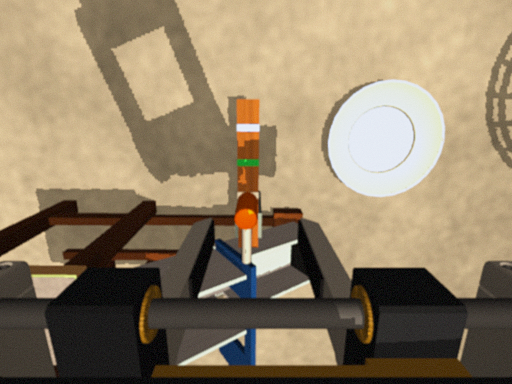

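```bash
cat >> h.py <<'E'
def wray(p,o,K=None):
    K=np.array([[285.753,0,255.787],[0,285.753,189.934],[0,0,1]])
    T=np.array([[1,2.467e-4,-3.43e-4,1.008e-4],[-1.437e-4,.962008857,.273018202,-.0795188663],[3.97e-4,-.273018129,.9620088,-.180270067],[0,0,0,1]])
    W=np.eye(4);W[:3,:3]=Ro.from_euler("xyz",o["ee_rot"]).as_matrix();W[:3,3]=o["tool_pos"]
    return ray(None,p,K,W@T)
def wpl(p,o,z):
    q,d=wray(p,o);return q+d*(z-q[2])/d[2]
E
python3 - <<'E'
from h import *
from bench import get_obs
o=get_obs();im=cv2.imread("pics/w1.png")
c=cents(im,(4,150,150),(14,255,255),(220,195,270,240));print(c)
for z in(.173,.165): print(wpl((246,217),o,z).round(4))
cv2.imwrite("pics/w1c.png",cv2.resize(im[180:260,200:300],None,fx=6,fy=6))
E
```

```text
[(array([247.11, 221.74]), array([235, 208,  23,  32, 442], dtype=int32))]
[0.5203 0.2116 0.173 ]
[0.5233 0.2111 0.165 ]
```

View pics/w1c.png

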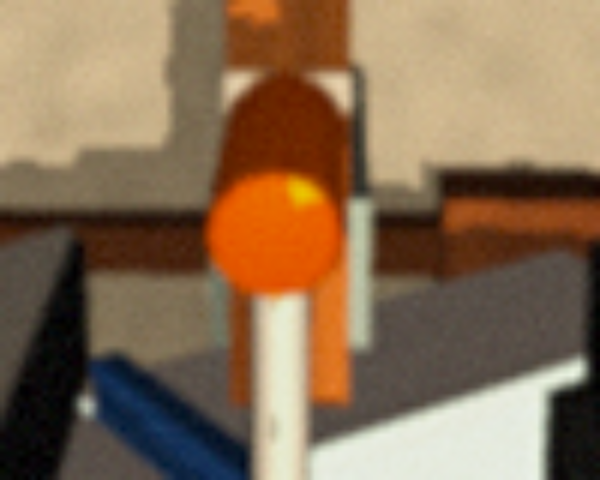

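servo_tool:
  targets: "0.6 -0.03 0.02 0 0 0 0; 0.6 -0.03 0.02 0 0 0 0; 0.6 -0.03 0.02 0.1 0 0 0; 0.6 -0.03 0.02 0.2 0 0 0; 0.6 -0.03 0.02 0.3 0 0 0; 0.6 -0.03 0.02 0.3 0 0 0; 0.6 -0.03 0.02 0.3 0 0 0"

```text
time: 2.12
tool_pos: [0.5189, 0.211, 0.1368]
ee_rot: [-3.138, 0.001, 1.491]
wrist_force: [-1.1, -0.2, 1.0]
width: 0.0564
```

```bash
python3 - <<'E'
from h import *
from bench import vision,get_obs
st();mv([.5205,.2112,.136],[np.pi,0,1.490])
E
```

```text
t 2.12 pos [0.5189 0.211  0.1368] rot [-3.138e+00  1.000e-03  1.491e+00] F [-1.1 -0.2  1. ] w 0.0564 q [ 0.28  0.14  1.45  0.    1.56 -1.21]
d [0.0014 0.0064 0.0034] w [-0.001   0.0004  0.0003] rows>= 0.0 0.0
```

servo_tool:
  targets: "0 0 0.006 0.003 0 0 0; 0 0 0.006 0.003 0 0 0; 0 0 0.006 0.003 0 0 0; 0 0 0.006 0.003 0 0 0; 0 0 0.006 0.003 0 0 0; 0 0 0.006 0.003 0 0 0"

```text
time: 2.62
tool_pos: [0.5219, 0.2107, 0.1378]
ee_rot: [3.141, 0.0, 1.49]
wrist_force: [0.5, -7.3, 2.2]
width: 0.0198
```

```bash
python3 - <<'E'
from h import *
st()
E
```

```text
t 2.62 pos [0.5219 0.2107 0.1378] rot [3.141 0.    1.49 ] F [ 0.5 -7.3  2.2] w 0.0198 q [ 0.28  0.14  1.45 -0.    1.55 -1.21]
```

Width 19.8 mm: knob gripped. Pull 35 mm along tool −y.

servo_tool:
  targets: "0 0 -0.02 0 0 0 0; 0 0 -0.04 0 0 0 0; 0 0 -0.06 0 0 0 0; 0 0 -0.08 0 0 0 0; 0 0 -0.1 0 0 0 0; 0 0 -0.12 0 0 0 0; 0 0 -0.14 0 0 0 0; 0 0 -0.14 0 0 0 0; 0 0 -0.14 0 0 0 0"

```text
time: 3.37
tool_pos: [0.4868, 0.2137, 0.1378]
ee_rot: [3.14, -0.0, 1.491]
wrist_force: [-0.8, -1.3, 5.1]
width: 0.0192
```

```bash
python3 - <<'E'
from h import *
from bench import vision
st()
s=vision.snapshot("top")["image"][:,:,::-1];cv2.imwrite("pics/t2.png",cv2.resize(s[125:255,155:305],None,fx=4,fy=4))
s=vision.snapshot("wrist")["image"][:,:,::-1];cv2.imwrite("pics/w2.png",s)
E
```

```text
t 3.37 pos [0.4868 0.2137 0.1378] rot [ 3.14  -0.     1.491] F [-0.8 -1.3  5.1] w 0.0192 q [ 0.31  0.07  1.52 -0.    1.55 -1.18]
```

View pics/w2.png

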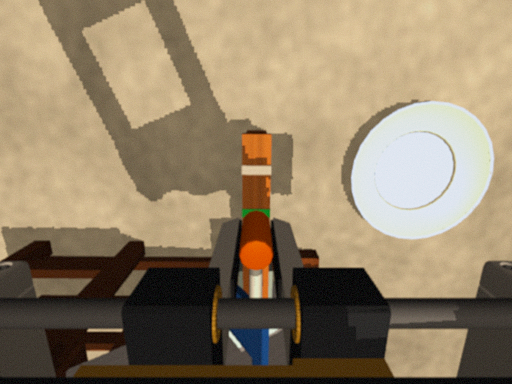

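servo_tool:
  targets: "0.6 0 0 0 0 0 0; 0.6 0 0 0 0 0 0; 0.6 0 0 0 0 0 0; 0.6 0 0 0 0 0 0; 0.6 0 0 -0.1 0 0 0; 0.6 0 0 -0.25 0 0 0; 0.6 0 0 -0.4 0 0 0; 0.6 0 -0.1 -0.5 0 0 0; 0.6 0 -0.2 -0.5 0 0 0; 0.6 0 -0.3 -0.5 0 0 0; 0.6 0 -0.3 -0.5 0 0 0"

```text
time: 4.38
tool_pos: [0.4093, 0.2203, 0.2636]
ee_rot: [3.141, -0.002, 1.492]
wrist_force: [0.6, 0.6, -1.2]
width: 0.0565
```

```bash
python3 - <<'E'
from h import *
from bench import vision
st()
s=vision.snapshot("top")["image"][:,:,::-1];cv2.imwrite("pics/t3f.png",s);cv2.imwrite("pics/t3.png",cv2.resize(s[125:255,155:305],None,fx=4,fy=4))
s=vision.snapshot("side")["image"][:,:,::-1];cv2.imwrite("pics/s3f.png",s);cv2.imwrite("pics/s3.png",cv2.resize(s[125:245,155:315],None,fx=4,fy=4))
E
```

```text
t 4.38 pos [0.4093 0.2203 0.2636] rot [ 3.141e+00 -2.000e-03  1.492e+00] F [ 0.6  0.6 -1.2] w 0.0565 q [ 0.37 -0.11  1.45  0.    1.8  -1.12]
```

View pics/t3.png

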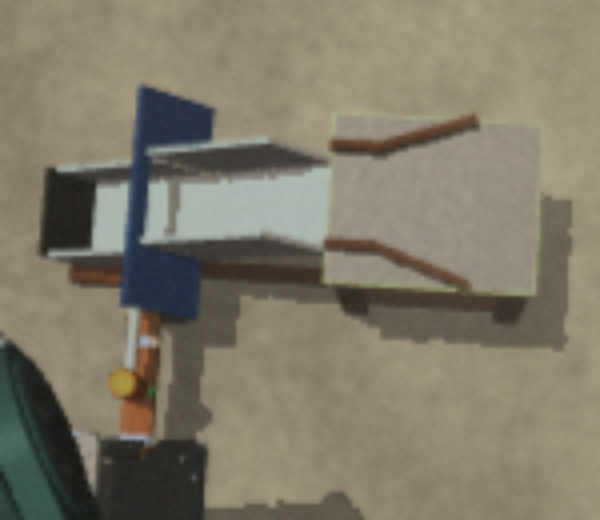

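View pics/s3.png

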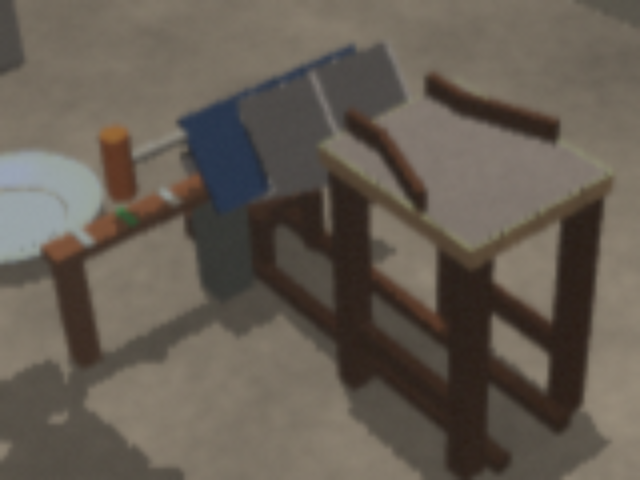

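```bash
python3 - <<'E'
from h import *
tc=lambda p:(p[0]/4+155-.4,p[1]/4+125-.4)
k,r=tri([ray("top",tc((122,382))),ray("side",tc((117,132)))]);print("knob top",k,r)
d=k-O;print("chute x,y",d@ex,d@ey)
mv([.533,-.281,.20],[np.pi,0,1.490])
a=cv2.imread("pics/t3f.png");print(cents(a,(0,150,120),(8,255,255),(330,150,410,280)))
E
```

```text
knob top [0.48861378 0.21396394 0.17071756] [np.float64(0.002386686496148719), np.float64(0.0023866864961489195)]
chute x,y -0.1254415811250077 0.08087946119619127
d [-1.9583  0.6425  0.2491] w [ 0.0003 -0.0001  0.0003] rows>= 12.5 0.0
[(array([362.49, 202.64]), array([357, 197,  12,  12, 114], dtype=int32)), (array([387.81, 232.4 ]), array([382, 226,  11,  12,  81], dtype=int32))]
```

servo_tool:
  targets: "0.75 -0.98 0.32 0.1 0 0 0; 0.75 -0.98 0.32 0.1 0 0 0; 0.75 -0.98 0.32 0.1 0 0 0; 0.75 -0.98 0.32 0.1 0 0 0; 0.75 -0.98 0.32 0.1 0 0 0; 0.75 -0.98 0.32 0.1 0 0 0; 0.75 -0.98 0.32 0.1 0 0 0; 0.75 -0.98 0.32 0.1 0 0 0"

```text
time: 5.15
tool_pos: [0.4726, -0.0341, 0.2353]
ee_rot: [-3.138, 0.0, 1.484]
wrist_force: [0.3, 0.8, -0.6]
width: 0.0701
```

servo_tool:
  targets: "0.75 -0.98 0.32 0.1 0 0 0; 0.75 -0.98 0.32 0.1 0 0 0; 0.75 -0.98 0.32 0.1 0 0 0; 0.75 -0.98 0.32 0.1 0 0 0; 0.75 -0.98 0.32 0.1 0 0 0; 0.75 -0.98 0.32 0.1 0 0 0; 0.75 -0.98 0.32 0.1 0 0 0; 0.75 -0.98 0.32 0.1 0 0 0; 0.75 -0.98 0.32 0.1 0 0 0"

```text
time: 5.9
tool_pos: [0.5325, -0.2802, 0.2115]
ee_rot: [-3.14, -0.002, 1.491]
wrist_force: [-0.1, -0.1, 0.0]
width: 0.0705
```

```bash
python3 - <<'E'
from h import *
from bench import vision,get_obs
st();o=get_obs()
s=vision.snapshot("wrist")["image"][:,:,::-1];cv2.imwrite("pics/w4.png",s)
for c in cents(s,(0,150,80),(8,255,255),None,60):print(c,wpl(c[0],o,.074).round(4))
mv([.533,-.281,.024],[np.pi,0,1.490])
E
```

```text
t 5.9 pos [ 0.5325 -0.2802  0.2115] rot [-3.140e+00 -2.000e-03  1.491e+00] F [-0.1 -0.1  0. ] w 0.0705 q [-0.58  0.2   1.23  0.    1.71 -2.07]
(array([189.03, 110.34]), array([173,  94,  34,  34, 886], dtype=int32)) [ 0.449 -0.345  0.074]
(array([252.9 , 180.75]), array([237, 165,  33,  32, 803], dtype=int32)) [ 0.5319 -0.2832  0.074 ]
d [-0.0061  0.0022  0.7531] w [-0.     -0.0004  0.0006] rows>= 4.5 0.0
```

View pics/w4.png

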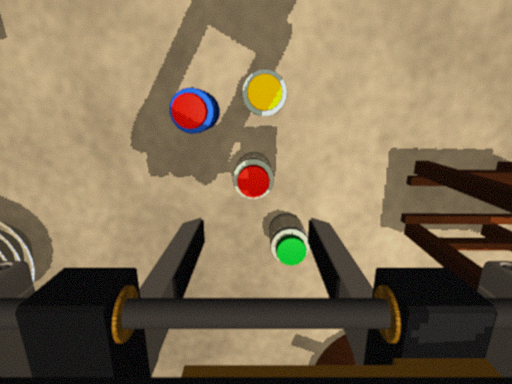

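servo_tool:
  targets: "0.75 -0.007 0 0.15 0 0 0; 0.75 -0.007 0 0.3 0 0 0; 0.75 -0.007 0 0.45 0 0 0; 0.75 -0.007 0 0.58 0 0 0; 0.75 -0.007 0 0.66 0 0 0; 0.75 -0.007 0 0.72 0 0 0; 0.75 -0.007 0 0.75 0 0 0; 0.75 -0.007 0 0.75 0 0 0"

```text
time: 6.62
tool_pos: [0.5313, -0.2807, 0.0234]
ee_rot: [-3.139, -0.002, 1.493]
wrist_force: [0.2, 0.1, -1.1]
width: 0.0704
```

servo_tool:
  targets: "0.3 0 0 0 0 0 0; 0.3 0 0 0 0 0 0; 0.3 0 0 0 0 0 0; 0.3 0 0 0 0 0 0; 0.3 0 0 0 0 0 0; 0.3 0 0 0 0 0 0"

```text
time: 7.12
tool_pos: [0.533, -0.2837, 0.0266]
ee_rot: [3.139, 0.001, 1.49]
wrist_force: [0.1, 2.4, 5.1]
width: 0.0499
```

```bash
python3 - <<'E'
from h import *
from bench import vision,get_obs
st();o=get_obs()
s=vision.snapshot("wrist")["image"][:,:,::-1];cv2.imwrite("pics/w5.png",s)
s=vision.snapshot("side")["image"][:,:,::-1];cv2.imwrite("pics/s5.png",s)
E
```

```text
t 7.12 pos [ 0.533  -0.2837  0.0266] rot [3.139e+00 1.000e-03 1.490e+00] F [0.1 2.4 5.1] w 0.0499 q [-0.58  0.3   1.48  0.    1.35 -2.07]
```

View pics/w5.png

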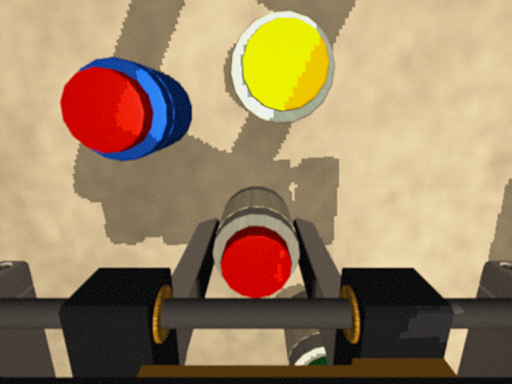

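servo_tool:
  targets: "0 0 0 -0.1 0 0 0; 0 0 0 -0.22 0 0 0; 0 0 0 -0.36 0 0 0; 0 0 0 -0.5 0 0 0; 0 0 0 -0.64 0 0 0; 0 0 0 -0.78 0 0 0; 0 0 0 -0.92 0 0 0; 0 0 0 -1 0 0 0; 0 0 0 -1 0 0 0; 0 0 0 -1 0 0 0"

```text
time: 8.05
tool_pos: [0.5322, -0.2837, 0.2751]
ee_rot: [3.14, 0.001, 1.49]
wrist_force: [-0.1, -0.2, -1.9]
width: 0.0494
```

```bash
python3 - <<'E'
from h import *
st();mv([.5966,-.0064,.275],[np.pi,0,1.490])
E
```

```text
t 8.05 pos [ 0.5322 -0.2837  0.2751] rot [3.14e+00 1.00e-03 1.49e+00] F [-0.1 -0.2 -1.9] w 0.0494 q [-0.58  0.2   1.1  -0.    1.83 -2.07]
d [ 1.1265e+00  1.6730e-01 -5.0000e-04] w [ 0.0005  0.0003 -0.    ] rows>= 6.8 0.0
```

servo_tool:
  targets: "0 0.06 0.01 -0.02 0 0 0; 0 0.18 0.03 -0.04 0 0 0; 0 0.3 0.06 -0.04 0 0 0; 0 0.42 0.08 -0.04 0 0 0; 0 0.54 0.1 -0.04 0 0 0; 0 0.66 0.12 -0.04 0 0 0; 0 0.78 0.14 -0.04 0 0 0; 0 0.88 0.15 -0.04 0 0 0; 0 0.96 0.16 -0.04 0 0 0; 0 1 0.167 -0.04 0 0 0; 0 1 0.167 -0.04 0 0 0"

```text
time: 8.97
tool_pos: [0.5931, -0.0346, 0.2821]
ee_rot: [-3.137, -0.001, 1.494]
wrist_force: [-0.1, 0.8, -1.8]
width: 0.0494
```

```bash
python3 - <<'E'
from h import *
from bench import vision
st();mv([.5966,-.0064,.2245],[np.pi,0,1.490])
s=vision.snapshot("wrist")["image"][:,:,::-1];cv2.imwrite("pics/w6.png",s)
E
```

```text
t 8.97 pos [ 0.5931 -0.0346  0.2821] rot [-3.137e+00 -1.000e-03  1.494e+00] F [-0.1  0.8 -1.8] w 0.0494 q [-0.15  0.19  1.11  0.    1.85 -1.65]
d [0.1131 0.0063 0.2305] w [-0.0015 -0.0004  0.0013] rows>= 1.5 0.1
```

View pics/w6.png

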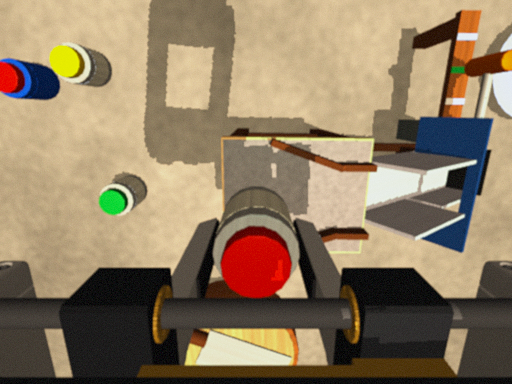

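```bash
python3 - <<'E'
from h import *
o=dict(tool_pos=np.array([ 0.5931,-0.0346,0.2821]),ee_rot=[-3.137,-.001,1.494])
for p in((375,167),(366,236)): X=wpl(p,o,.212);print(X,(X-O)@ex,(X-O)@ey)
for p in((373,139),(361,252)): X=wpl(p,o,.197);print(X,(X-O)@ex,(X-O)@ey)
im=cv2.imread("pics/w6.png");cv2.imwrite("pics/w6c.png",cv2.resize(im[120:260,210:390],None,fx=4,fy=4))
E
```

```text
[0.5713546  0.07370997 0.212     ] -0.03162388779714191 -0.05221997719532329
[0.63791832 0.0674982  0.212     ] 0.035224186710608354 -0.053025616083709703
[0.54830323 0.07707813 0.197     ] -0.0548722078505224 -0.05072798268425747
[0.66286606 0.06860216 0.197     ] 0.06000081119616274 -0.04990671273430497
```

View pics/w6c.png

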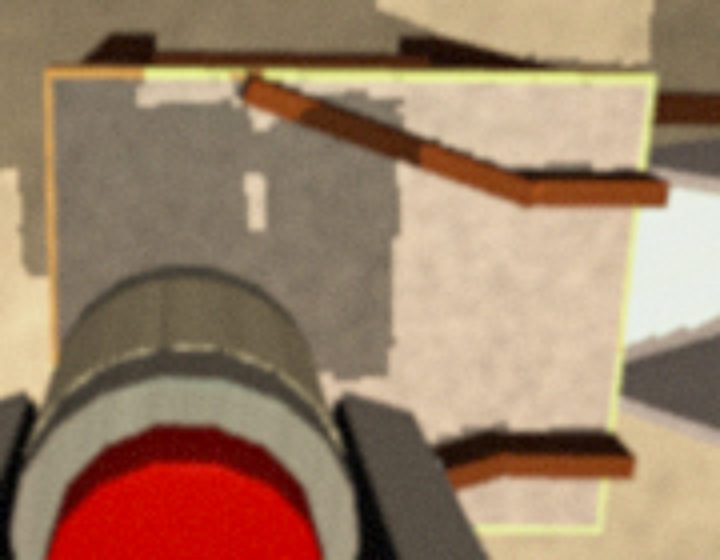

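servo_tool:
  targets: "0 0.06 0.01 0.02 0 0 0; 0 0.11 0.01 0.06 0 0 0; 0 0.113 0.01 0.11 0 0 0; 0 0.113 0.01 0.15 0 0 0; 0 0.113 0.01 0.18 0 0 0; 0 0.113 0.01 0.2 0 0 0; 0 0.113 0.01 0.2 0 0 0; 0 0.113 0.01 0.2 0 0 0"

```text
time: 9.68
tool_pos: [0.5983, -0.0101, 0.2345]
ee_rot: [-3.141, 0.0, 1.489]
wrist_force: [0.6, -0.6, -1.4]
width: 0.0499
```

```bash
python3 - <<'E'
from h import *
from bench import vision
st();mv([.5976,-.0064,.2245],[np.pi,0,1.490])
s=vision.snapshot("side")["image"][:,:,::-1];cv2.imwrite("pics/s7.png",cv2.resize(s[90:210,200:330],None,fx=5,fy=5))
E
```

```text
t 9.68 pos [ 0.5983 -0.0101  0.2345] rot [-3.141  0.     1.489] F [ 0.6 -0.6 -1.4] w 0.0499 q [-0.11  0.19  1.2  -0.    1.75 -1.6 ]
d [ 0.0144 -0.0039  0.04  ] w [-0.0001  0.     -0.0002] rows>= 0.3 0.0
```

View pics/s7.png

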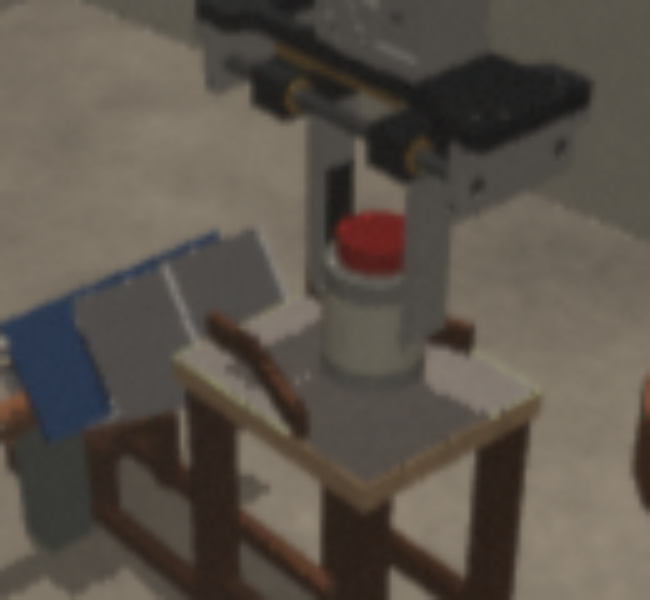

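servo_tool:
  targets: "0 0.01 -0.003 0.015 0 0 0; 0 0.01 -0.003 0.025 0 0 0; 0 0.01 -0.003 0.032 0 0 0; 0 0.01 -0.003 0.036 0 0 0; 0 0.01 -0.003 0.036 0 0 0; 0 0.01 -0.003 0.036 0 0 0"

```text
time: 10.23
tool_pos: [0.5979, -0.007, 0.2257]
ee_rot: [-3.142, -0.0, 1.49]
wrist_force: [0.5, 0.2, -1.1]
width: 0.0497
```

servo_tool:
  targets: "0 0 0 0.004 0 0 0; 0 0 0 0.008 0 0 0; 0 0 0 0.008 0 0 0"

```text
time: 10.48
tool_pos: [0.5979, -0.007, 0.2237]
ee_rot: [3.141, -0.0, 1.49]
wrist_force: [0.0, -1.1, -1.5]
width: 0.0497
```

servo_tool:
  targets: "0 0 0 0.004 0 0 0; 0 0 0 0.004 0 0 0"

```text
time: 10.65
tool_pos: [0.5979, -0.007, 0.2237]
ee_rot: [3.141, -0.0, 1.49]
wrist_force: [-1.5, 0.1, 2.1]
width: 0.0494
```

servo_tool:
  targets: "0 0 0 0.004 0 0 0; 0 0 0 0.004 0 0 0"

```text
time: 10.82
tool_pos: [0.5979, -0.007, 0.2237]
ee_rot: [3.14, 0.0, 1.49]
wrist_force: [-2.5, 0.2, 5.1]
width: 0.0493
```

Contact with the deck (z stops at 0.2237, force rising). Release and rise.

servo_tool:
  targets: "0.75 0 0 -0.004 0 0 0; 0.75 0 0 -0.004 0 0 0; 0.75 0 0 -0.004 0 0 0; 0.75 0 0 -0.004 0 0 0; 0.75 0 0 -0.08 0 0 0; 0.75 0 0 -0.2 0 0 0; 0.75 0 0 -0.32 0 0 0; 0.75 0 0 -0.44 0 0 0; 0.75 0 0 -0.5 0 0 0; 0.75 0 0 -0.5 0 0 0"

```text
time: 11.65
tool_pos: [0.5991, -0.0072, 0.3517]
ee_rot: [3.133, 0.0, 1.49]
wrist_force: [0.1, -0.4, 0.8]
width: 0.0703
```

servo_tool:
  targets: "0 -0.08 0 0 0 0 0; 0 -0.2 0 0 0 0 0; 0 -0.32 0 0 0 0 0; 0 -0.36 0 0 0 0 0; 0 -0.36 0 0 0 0 0; 0 -0.36 0 0 0 0 0"

```text
time: 12.15
tool_pos: [0.5905, -0.0965, 0.3452]
ee_rot: [-3.139, -0.001, 1.489]
wrist_force: [-0.5, -0.6, 0.2]
width: 0.0337
```

```bash
python3 - <<'E'
from h import *
from bench import vision,get_obs
st()
s=vision.snapshot("side")["image"][:,:,::-1];cv2.imwrite("pics/s8.png",cv2.resize(s[90:210,200:330],None,fx=5,fy=5))
o=get_obs()
s=vision.snapshot("wrist")["image"][:,:,::-1];cv2.imwrite("pics/w8.png",s)
for c in cents(s,(0,150,80),(8,255,255),None,100):
    X=wpl(c[0],o,.271);print(c,X.round(4),(X-O)@ex,(X-O)@ey)
E
```

```text
t 12.15 pos [ 0.5905 -0.0965  0.3452] rot [-3.139e+00 -1.000e-03  1.489e+00] F [-0.5 -0.6  0.2] w 0.0337 q [-0.26  0.22  0.95  0.    1.98 -1.75]
(array([80.91, 80.19]), array([ 67,  69,  29,  24, 535], dtype=int32)) [ 0.4766 -0.2334  0.271 ] -0.10123886158263623 -0.36599580437607826
(array([350.75, 196.87]), array([ 331,  177,   40,   41, 1231], dtype=int32)) [ 0.5972 -0.0073  0.271 ] 0.0006778401279278617 -0.13088124482058316
```

View pics/s8.png

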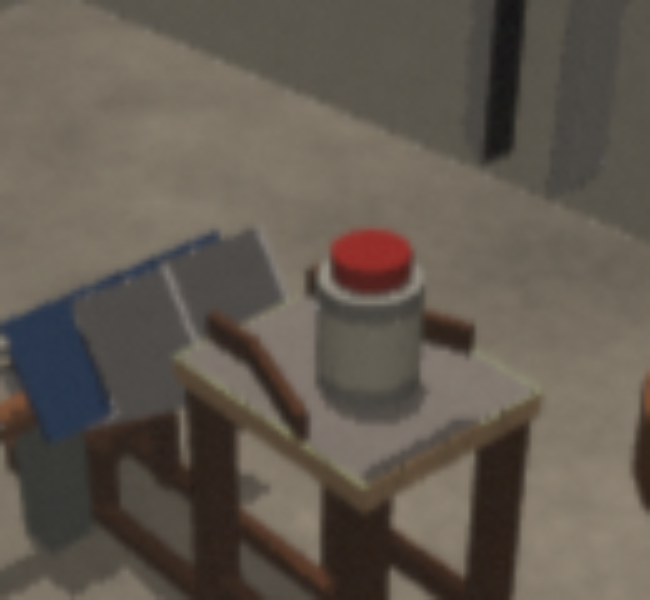

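View pics/w8.png

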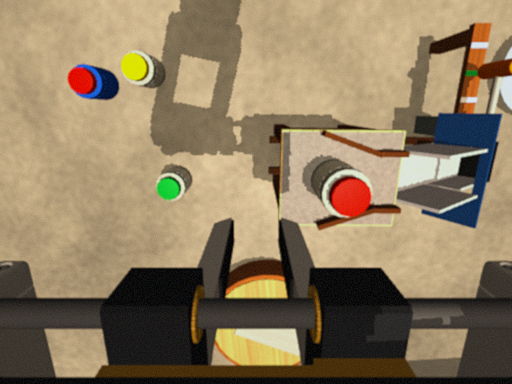

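```bash
cat >> h.py <<'E'
RT=(Ro.from_euler("xyz",[np.pi,0,1.490])*Ro.from_rotvec([0,np.radians(15),0])).as_euler("xyz")
def cs():
    from bench import get_obs
    p=get_obs()["tool_pos"]-O;print("chute",(p@ex).round(4),(p@ey).round(4),p[2].round(4))
E
python3 - <<'E'
from h import *
st();cs();mv(ch(.001,-.195,.30),RT);print(RT)
E
```

```text
t 12.25 pos [ 0.5907 -0.0955  0.3461] rot [-3.141e+00 -1.000e-03  1.492e+00] F [0.2 0.3 0.4] w 0.0258 q [-0.26  0.22  0.94  0.    1.98 -1.75]
chute 0.0013 -0.2193 0.3461
d [ 0.0971 -0.001   0.1845] w [-0.0003  0.083   0.0005] rows>= 1.3 2.1
[ 3.14159265 -0.26179939  1.49      ]
```

servo_tool:
  targets: "0 0.05 -0.001 0.08 0 0.03 0; 0 0.095 -0.001 0.18 0 0.06 0; 0 0.095 -0.001 0.184 0 0.083 0; 0 0.095 -0.001 0.184 0 0.083 0; 0 0.095 -0.001 0.184 0 0.083 0; 0 0.095 -0.001 0.184 0 0.083 0"

```text
time: 12.75
tool_pos: [0.5928, -0.0722, 0.3022]
ee_rot: [3.139, -0.259, 1.492]
wrist_force: [0.7, -0.6, -0.7]
width: 0.0004
```

```bash
python3 - <<'E'
from h import *
st();cs();mv(ch(.001,-.188,.208),RT)
E
```

```text
t 12.75 pos [ 0.5928 -0.0722  0.3022] rot [ 3.139 -0.259  1.492] F [ 0.7 -0.6 -0.7] w 0.0004 q [-0.36  0.22  1.06  0.27  1.93 -1.77]
chute 0.0016 -0.1959 0.3022
d [-0.0658 -0.0031  0.3722] w [0.0006 0.0009 0.0007] rows>= 2.3 0.0
```

servo_tool:
  targets: "0 -0.02 0 0.1 0 0 0; 0 -0.04 -0.002 0.2 0 0 0; 0 -0.06 -0.002 0.3 0 0 0; 0 -0.066 -0.002 0.35 0 0 0; 0 -0.066 -0.002 0.37 0 0 0; 0 -0.066 -0.002 0.37 0 0 0; 0 -0.066 -0.002 0.37 0 0 0"

```text
time: 13.33
tool_pos: [0.5933, -0.0648, 0.209]
ee_rot: [3.139, -0.26, 1.492]
wrist_force: [-0.4, -0.5, -0.5]
width: 0.001
```

```bash
python3 - <<'E'
from h import *
from bench import vision
st();cs();mv(ch(.001,-.166,.208),RT);mv(ch(.001,-.086,.208),RT)
s=vision.snapshot("side")["image"][:,:,::-1];cv2.imwrite("pics/s9.png",cv2.resize(s[90:210,200:330],None,fx=5,fy=5))
E
```

```text
t 13.33 pos [ 0.5933 -0.0648  0.209 ] rot [ 3.139 -0.26   1.492] F [-0.4 -0.5 -0.5] w 0.001 q [-0.35  0.21  1.25  0.25  1.75 -1.81]
chute 0.0014 -0.1885 0.209
d [ 0.0858 -0.0016  0.027 ] w [0.0008 0.0006 0.0006] rows>= 0.5 0.0
d [ 0.3951 -0.0012  0.1093] w [0.0008 0.0006 0.0006] rows>= 2.5 0.0
```

View pics/s9.png

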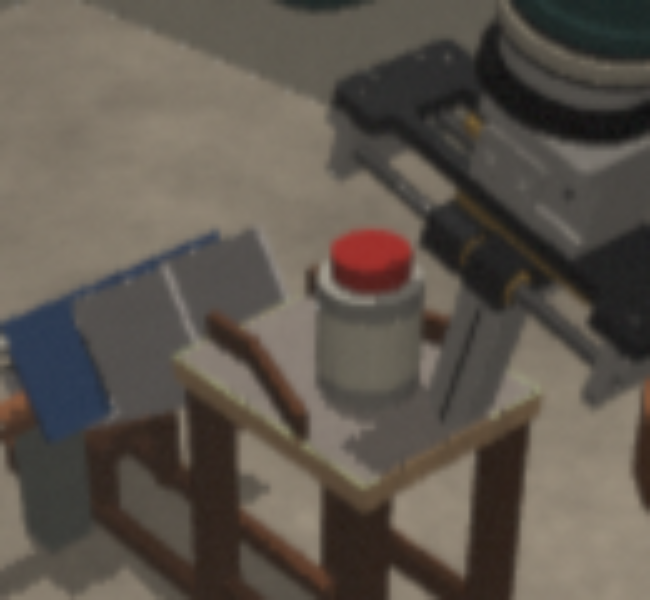

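servo_tool:
  targets: "0 0.012 -0.001 0.003 0 0 0; 0 0.024 -0.001 0.006 0 0 0; 0 0.036 -0.001 0.009 0 0 0; 0 0.048 -0.001 0.012 0 0 0; 0 0.06 -0.001 0.016 0 0 0; 0 0.072 -0.001 0.019 0 0 0; 0 0.083 -0.001 0.022 0 0 0; 0 0.094 -0.001 0.025 0 0 0; 0 0.105 -0.001 0.028 0 0 0; 0 0.116 -0.001 0.031 0 0 0; 0 0.127 -0.001 0.034 0 0 0; 0 0.138 -0.001 0.037 0 0 0"

```text
time: 14.38
tool_pos: [0.5951, -0.0293, 0.207]
ee_rot: [-3.142, -0.261, 1.49]
wrist_force: [0.8, -0.9, 0.3]
width: 0.0009
```

```bash
python3 - <<'E'
from h import *
from bench import vision
st();cs();mv(ch(.001,-.120,.208),RT)
s=vision.snapshot("side")["image"][:,:,::-1];cv2.imwrite("pics/s10.png",cv2.resize(s[90:210,200:330],None,fx=5,fy=5))
E
```

```text
t 14.38 pos [ 0.5951 -0.0293  0.207 ] rot [-3.142 -0.261  1.49 ] F [ 0.8 -0.9  0.3] w 0.0009 q [-0.29  0.2   1.26  0.26  1.73 -1.75]
chute 0.0003 -0.153 0.207
d [0.1286 0.0027 0.0302] w [-0.      0.0004  0.    ] rows>= 0.8 0.0
```

View pics/s10.png

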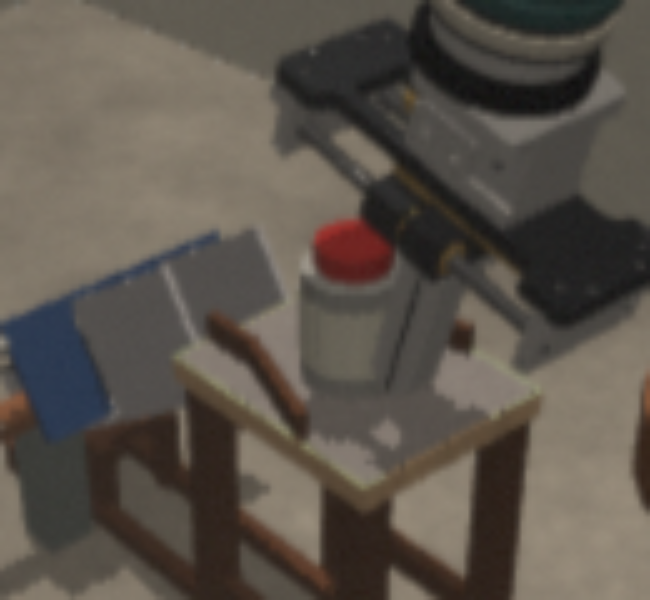

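servo_tool:
  targets: "0 0.012 0.001 0.003 0 0 0; 0 0.023 0.002 0.006 0 0 0; 0 0.034 0.002 0.009 0 0 0; 0 0.045 0.002 0.011 0 0 0; 0 0.056 0.002 0.013 0 0 0; 0 0.067 0.002 0.016 0 0 0; 0 0.078 0.002 0.019 0 0 0; 0 0.089 0.002 0.022 0 0 0; 0 0.1 0.002 0.025 0 0 0; 0 0.111 0.002 0.028 0 0 0; 0 0.122 0.002 0.03 0 0 0; 0 0.132 0.002 0.032 0 0 0"

```text
time: 15.43
tool_pos: [0.5983, 0.0046, 0.2078]
ee_rot: [-3.142, -0.261, 1.49]
wrist_force: [-0.7, -1.0, -0.3]
width: 0.0006
```

```bash
python3 - <<'E'
from h import *
from bench import vision
st();cs();mv(ch(.001,-.085,.208),RT)
s=vision.snapshot("side")["image"][:,:,::-1];cv2.imwrite("pics/s11.png",cv2.resize(s[90:210,200:330],None,fx=5,fy=5))
E
```

```text
t 15.43 pos [0.5983 0.0046 0.2078] rot [-3.142 -0.261  1.49 ] F [-0.7 -1.  -0.3] w 0.0006 q [-0.24  0.19  1.27  0.26  1.72 -1.7 ]
chute 0.0008 -0.1189 0.2078
d [0.1312 0.0008 0.0344] w [-0.      0.0003  0.0001] rows>= 0.8 0.0
```

View pics/s11.png

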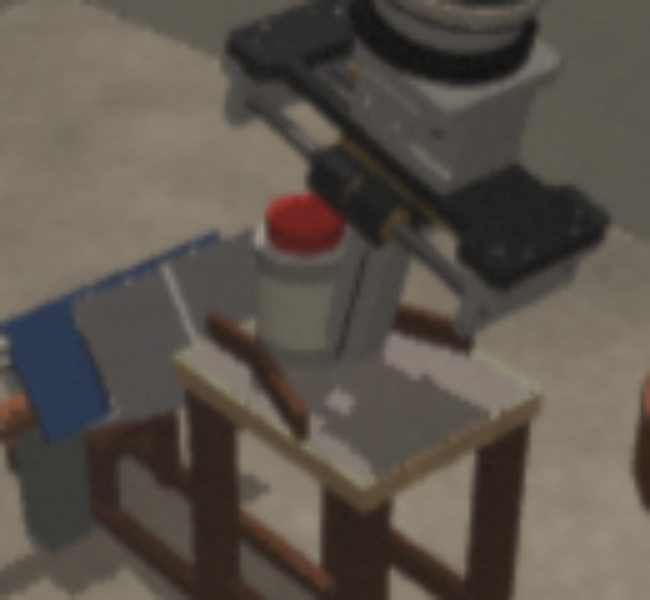

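servo_tool:
  targets: "0 0.008 0 0.002 0 0 0; 0 0.016 0 0.004 0 0 0; 0 0.024 0 0.006 0 0 0; 0 0.032 0 0.008 0 0 0; 0 0.04 0 0.01 0 0 0; 0 0.048 0 0.012 0 0 0; 0 0.056 0 0.014 0 0 0; 0 0.064 0 0.016 0 0 0; 0 0.072 0 0.018 0 0 0; 0 0.08 0 0.02 0 0 0; 0 0.088 0 0.022 0 0 0; 0 0.092 0 0.024 0 0 0"

```text
time: 16.48
tool_pos: [0.6003, 0.0283, 0.2082]
ee_rot: [3.141, -0.261, 1.491]
wrist_force: [-0.2, -1.4, 0.2]
width: 0.0006
```

```bash
python3 - <<'E'
from h import *
from bench import vision
st();cs();mv(ch(.001,-.08,.208),RT)
s=vision.snapshot("side")["image"][:,:,::-1];cv2.imwrite("pics/s12.png",cv2.resize(s[90:210,200:330],None,fx=5,fy=5))
E
```

```text
t 16.48 pos [0.6003 0.0283 0.2082] rot [ 3.141 -0.261  1.491] F [-0.2 -1.4  0.2] w 0.0006 q [-0.2   0.19  1.27  0.26  1.7  -1.66]
chute 0.0009 -0.0951 0.2082
d [0.0583 0.0004 0.0163] w [0.0001 0.0003 0.0002] rows>= 0.4 0.0
```

View pics/s12.png

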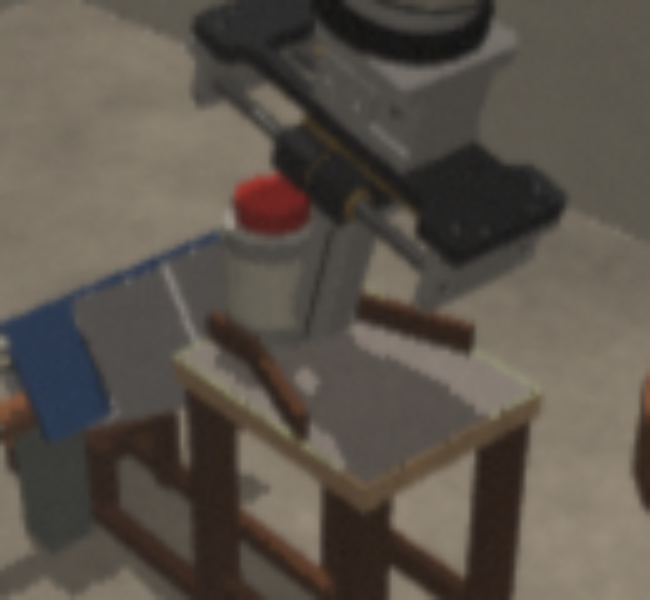

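servo_tool:
  targets: "0 0.006 0 0.0015 0 0 0; 0 0.012 0 0.003 0 0 0; 0 0.018 0 0.0045 0 0 0; 0 0.024 0 0.006 0 0 0; 0 0.03 0 0.0075 0 0 0; 0 0.036 0 0.009 0 0 0; 0 0.042 0 0.011 0 0 0; 0 0.046 0 0.012 0 0 0; 0 0.046 0 0.012 0 0 0; 0 0.046 0 0.012 0 0 0; 0 0.046 0 0.012 0 0 0"

```text
time: 17.45
tool_pos: [0.6011, 0.0399, 0.2079]
ee_rot: [-3.141, -0.261, 1.49]
wrist_force: [0.3, 0.3, 0.1]
width: 0.0002
```

```bash
python3 - <<'E'
from h import *
from bench import vision
st();cs();mv(ch(.001,-.075,.208),RT)
s=vision.snapshot("side")["image"][:,:,::-1];cv2.imwrite("pics/s13.png",cv2.resize(s[90:210,180:310],None,fx=5,fy=5))
E
```

```text
t 17.45 pos [0.6011 0.0399 0.2079] rot [-3.141 -0.261  1.49 ] F [0.3 0.3 0.1] w 0.0002 q [-0.18  0.19  1.27  0.26  1.7  -1.64]
chute 0.0008 -0.0835 0.2079
d [0.0328 0.0009 0.0085] w [-0.0001  0.0003  0.0001] rows>= 0.2 0.0
```

View pics/s13.png

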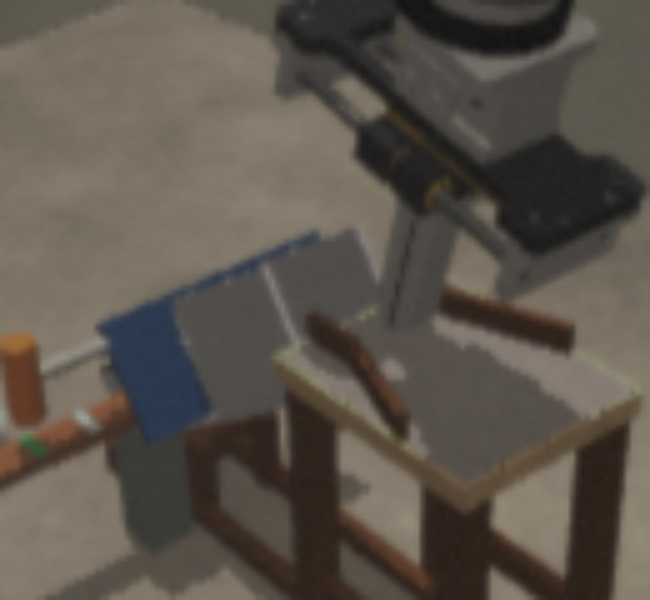

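Tin has tipped in. Retreat backwards and up, then look.

servo_tool:
  targets: "0 -0.05 0 -0.05 0 0 0; 0 -0.12 0 -0.15 0 0 0; 0 -0.25 0 -0.28 0 0 0; 0 -0.38 0 -0.4 0 0 0; 0 -0.5 0 -0.45 0 0 0; 0 -0.62 0 -0.45 0 0 0; 0 -0.62 0 -0.45 0 0 0; 0 -0.62 0 -0.45 0 0 0; 0 -0.62 0 -0.45 0 0 0"

```text
time: 18.25
tool_pos: [0.5867, -0.1378, 0.2765]
ee_rot: [-3.141, -0.262, 1.49]
wrist_force: [0.2, -0.4, 0.6]
width: 0.0004
```

```bash
python3 - <<'E'
from h import *
from bench import vision
st()
s=vision.snapshot("top")["image"][:,:,::-1];cv2.imwrite("pics/t14f.png",s);cv2.imwrite("pics/t14.png",cv2.resize(s[125:255,120:270],None,fx=4.6,fy=4.6))
cv2.imwrite("pics/t14b.png",s)
s=vision.snapshot("side")["image"][:,:,::-1];cv2.imwrite("pics/s14.png",s)
E
```

```text
t 18.25 pos [ 0.5867 -0.1378  0.2765] rot [-3.141 -0.262  1.49 ] F [ 0.2 -0.4  0.6] w 0.0004 q [-0.47  0.25  1.07  0.26  1.91 -1.88]
```

View pics/t14.png

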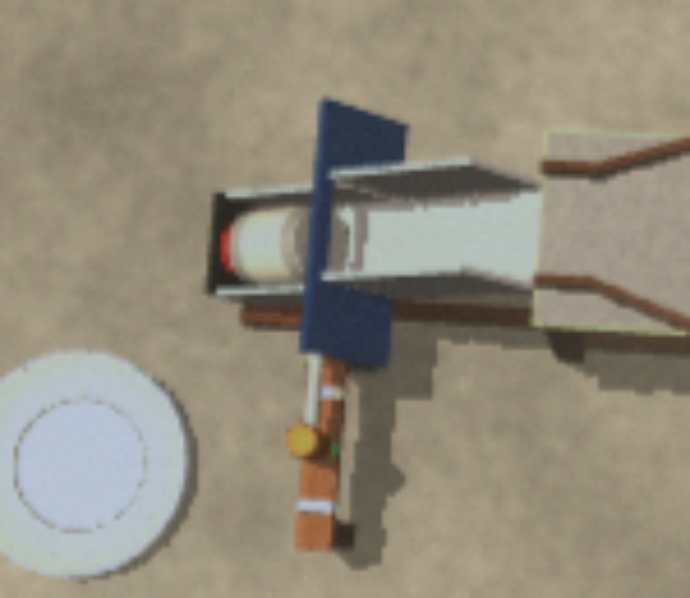

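View pics/s14.png

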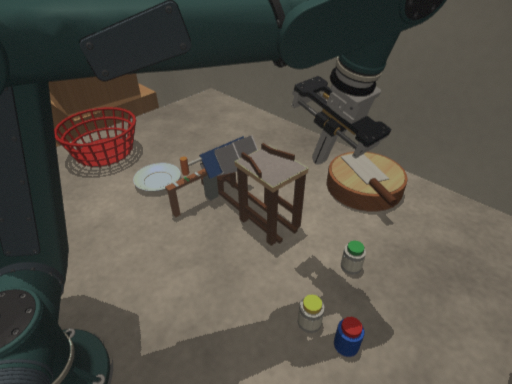

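View pics/t14b.png

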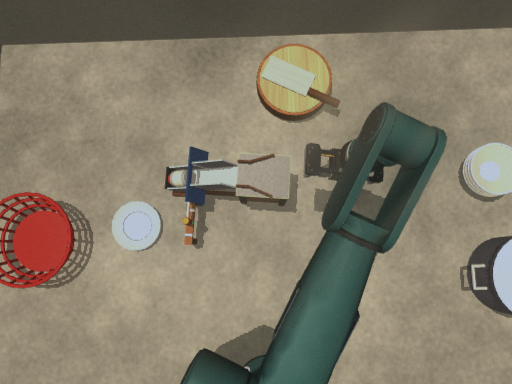

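servo_tool:
  targets: "0 0 0 0 0 0 0; 0 0 0 0 0 0 0; 0 0 0 0 0 0 0; 0 0 0 0 0 0 0; 0 0 0 0 0 0 0; 0 0 0 0 0 0 0"

```text
time: 18.85
tool_pos: [0.5868, -0.1382, 0.2768]
ee_rot: [3.142, -0.261, 1.49]
wrist_force: [-0.3, -0.2, 0.5]
width: 0.0003
```

```bash
python3 - <<'E'
from h import *
from bench import vision
st()
s=vision.snapshot("top")["image"][:,:,::-1].copy();p=cv2.imread("pics/t14f.png")
print("change",np.abs(s[125:255,120:270].astype(int)-p[125:255,120:270]).max())
print("red",cents(s,(0,120,60),(10,255,255),(160,160,176,195),3))
r=np.array([0,np.cos(.611),-np.sin(.611)])
for n,X in(("captop ctr",(0,.153,.051)),("cap upper rim",(0,.153+.019*.574,.051+.019*.819)),("base top edge",(0,.153-.0606+.025*.574,.051+.0424+.025*.819)),("stripe",(-.130,.085,.102)),("knob mid",(-.130,.081,.173))):
    print(n,proj("top",ch(*X)).round(1))
a=cv2.imread("pics/top0.png");
for c,lo,hi in(("yel",(22,120,110),(34,255,255)),("grn",(45,80,90),(75,255,255))): print(c,cents(cv2.imread("pics/s14.png"),lo,hi,(290,230,380,360)))
c1=cv2.absdiff(a,s)[195:255,108:165];print("plate diff",c1.max())
cv2.imwrite("pics/t15.png",cv2.resize(s[155:205,155:215],None,fx=10,fy=10,interpolation=cv2.INTER_CUBIC))
E
```

```text
t 18.85 pos [ 0.5868 -0.1382  0.2768] rot [ 3.142 -0.261  1.49 ] F [-0.3 -0.2  0.5] w 0.0003 q [-0.47  0.25  1.07  0.26  1.91 -1.88]
change 11
red [(array([168.7, 179. ]), array([168, 174,   3,  11,  20], dtype=int32)), (array([174.  , 193.67]), array([173, 193,   3,   2,   3], dtype=int32))]
captop ctr [171.8 179.2]
cap upper rim [167.  178.1]
base top edge [183.5 176.4]
stripe [188.1 222.8]
knob mid [185.3 221. ]
yel [(array([312.53, 302.53]), array([304, 295,  18,  16, 239], dtype=int32))]
grn [(array([355.64, 246.32]), array([348, 241,  16,  12, 157], dtype=int32))]
plate diff 35
```

View pics/t15.png

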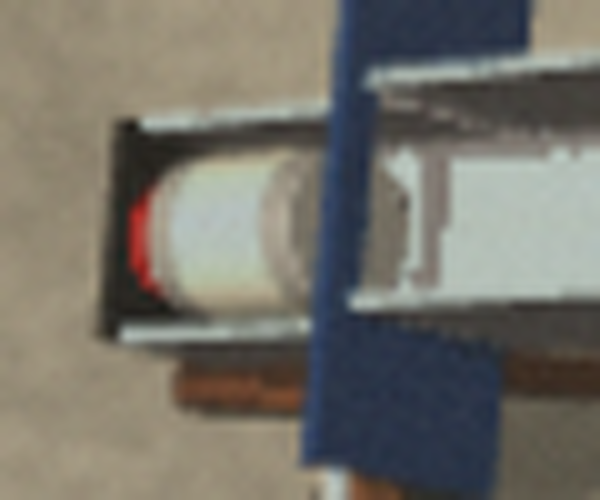

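```bash
python3 -c "
from bench import robot
print(robot.close_job())"
```

```text
the job is handed in; nothing more can be done
None
```

The job is done and handed in at about 19 s of the 59 s allowed.

**What I did**
- **Gate:** I pulled the gate knob 35 mm to the green stripe and let go.
- **Placing:** I stood the steel-bodied red-capped tin on the deck, within about 1 mm of the spot, and let go. The blue tin with a red cap was left alone.
- **Pushing:** I pushed the tin over the lip from behind with the shut fingers, low and slowly. It tipped and slid by itself, and I did not touch it in the trough.

**Last checks**
- **Tin:** It lies cap first at the stop, with the cap's upper rim within about 1 px of where it should be. It did not move between two pictures 0.6 s apart.
- **Gate:** In the last top view the blue blade sticks out on both sides of the trough and the knob is beside the green stripe. Just after I let go, the knob had moved 33.5 mm by camera, which fits the 35 mm click within measuring error.
- **Bystanders:** The yellow and green tins are within about 0.2 px of their starting positions. The plate's position matched by eye; its pixel difference of up to 35 I took as noise and shading, not movement, and did not check further.
- **Robot:** It was clear of everything, with a wrist force under 1 N.
- **Disagreement:** The wrist view put the chute's centre line 1.8 to 2.6 mm further along +x than the top view. I aimed 1 mm over to split the difference.

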